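# Fit the mixing paddle on the chopper's keyed spindle

### The arm

A 6-joint arm with a two-finger parallel gripper is mounted at the origin on the work surface. World frame = base frame: x ahead of the robot, y to its left, z up, the work surface at z = 0. Lengths are in m, angles in rad, forces in N, time in s.
With the tool pointing down it reaches from about 0.225 to 0.875 m from the base axis. Payload 3.4 kg.
Tool frame: the origin (TCP) lies between the finger pads; the fingertips stand 14 mm ahead of it and the grasp point (between the pads) lies 5 mm behind it; z points along the fingers, y is the direction in which the jaws open and shut (so a half turn about z gives the same grasp; the last joint's range is limited). The gripper opens to 85 mm and grips with 20 to 120 N. Pads are 22 mm wide; open, the fingers measure 114 mm over their backs; the gripper's body (76 mm by 85 mm) begins 54 mm behind the grasp point. The pads swing forward as they close: fully open they stand 13 mm farther back than shut.
Start: joints at [-0.121, 0.276, 1.505, -0, 1.361, -0.121], TCP at [0.575, -0, 0.245] pointing down, gripper open.
Joint ranges: [-2.89, 2.89], [-0.75, 2.08], [0.22, 2.7], [-1.18, 4.32], [0.11, 2.71], [-2.7, 2.7]. Speed limits (rad/s): [2.57, 2.57, 3.14, 3.14, 3.14, 3.14].

### API

Orientations are given as a unit quaternion [w, x, y, z].
In Python, from rig import manip, get_image, job gives the robot as it stands. The module is installed in compiled form; this text tells all that it offers.
- The arm moves only by the tool step_arm, never from a script. Its argument "moves" is one flat list of numbers, 5 for each row, row after row: the shift along the tool's x, y, z as a fraction of full scale, then the turn about the tool's z as a fraction of full scale, then the gripper's target within -1 to 1 (shut at 1, half-way at 0, fully open at -1). In form: [dx, dy, dz, twist, hand, dx, dy, dz, twist, hand, ...]. A call has 1 to 5 rows; each row is the pose to reach, as a shift and turn from the pose commanded when the call began, along the tool's axes at that moment, turning the shorter way round; what a row does not reach only later rows make up. Full scale, the value 1, is 500 mm for a shift and pi rad for a turn. A row lasts 1/10 s, in which the tool goes at most 50 mm and 8.59 degrees, less where a joint would pass 70% of its speed; a pose out of reach is approached as far as the arm can. A call with a number of a shift or a turn outside -1 to 1 is refused whole. A call with a gripper value outside its range is refused whole. The fingers move at their own pace and stop on an object; "force" is the grip in N (left out, the last holds). Time passes only in rows, so rows that repeat a pose let the fingers close. It gives the time, the measured TCP pose, the force and the opening at its end, in the units of the state.
- manip.get_state(): the state, without advancing time (a new reading comes with each control period).
- get_image(name): name is "scene" or "side" or "wrist"; returns a dict with "frame" (480x640x3 uint8, blue, green, red), "fx", "fy", "cx", "cy" (pixels), "k1" (the pictures are not rectified: a ray, as slopes to the right and down, at radius r is drawn at 1 + k1 r^2 times it, then the intrinsics apply), "rvec" (rotation vector, rad) and "tvec" (3), from world to camera coordinates, as OpenCV has them; the wrist camera has in their place "T_tool_cam" (4x4, takes a point from camera to tool coordinates, whose origin is the TCP and whose axes are the flange's). Camera axes: x right, y down, z forward; pixel columns grow to the right and rows downward; lengths in m; the calibration is good to about 2 mm. A picture is of the moment at which its call begins: read the wrist's pose just before it. There is no depth.
- job.sign_off(): hands the job in, once; it reports no verdict.
The state is a dict: "clock": time; "qpos": joint angles; "qd": joint speeds; "effort": joint torques, N m; "position": TCP position; "ee_rot": TCP orientation; "contact_force": force on the tool from outside, world axes, zero at the start; "moment": the same for the moment, N m; "width": finger opening in m.
Only numpy, scipy, OpenCV 4.12 (cv2) and the standard library are available. Lean on these libraries where they do the work, as an engineer would, in place of code of your own. Each camera call takes 0.05 s, during which the arm holds its last target. There are 200 camera calls.

### The job

Take the mixing paddle out of the clear tray and put it upright over the spindle of the red chopper base. Feel for the key by turning the paddle gently until its keyways drop over it, then push it down fully home against the stiff seal sleeve and let go. Never force it down, and leave the little bottles and the jar as they are.

Things in the scene. Friction and masses are not known exactly. Their poses are not given: they have to be found in the camera images.
- hub: Mixing paddle of cream plastic, 0.20 to 0.33 kg, 84 mm tall, standing upright in the tray. Origin: centre of its underside; z up its axis. A tube 40 mm across and 54 mm tall, closed on top, with a bore 18.6 mm wide and 50 mm deep open below. Two thin blades reach out to 43 mm at its +y and -y, 6 to 22 mm above the underside. A half turn makes no difference to it.
- hub_grip (a point): Middle of the paddle's grip bar, on its axis, 69 mm above its underside. The bar stands on top of the tube: 44 mm long (along the paddle's x), 12 mm thick (along its y), from 54 to 84 mm above the underside.
- hub_keyways (a point): Point on the paddle's axis at its underside. Two keyways 7.6 mm wide and 27 mm deep are cut up from the underside through the tube wall at the paddle's +x and -x, so in line with the grip bar.
- base: Red motor base of the chopper, fixed, 180 mm (x) by 160 mm (y), silver band, grey push pad on its front (-x). Origin: centre of its underside, z up; its flat deck is 85 mm above that. On its centre stands a steel spindle. The motor brake holds the spindle up to 0.15 N m; beyond that it turns. Spindle, key and seal bear no more than 60 N from the paddle.
- spindle_tip (a point): Tip of the spindle, on its axis, 50 mm above the deck. The spindle is 16 mm across; its top 8 mm taper to 7 mm across.
- key_top (a point): On the spindle axis, 30 mm above the deck: height of the flat top of the cross key, a bar 26 mm from end to end, 6 mm wide, 18 mm tall, out of both sides of the spindle. It lies along the base's y give or take 1 rad; its exact direction is not measured. A paddle turned wrongly rests on it; turned right (within about 0.06 rad) it drops 12 mm by its own weight onto the seal sleeve.
- sleeve_top (a point): On the spindle axis, 18 mm above the deck: top of the grey seal sleeve as found, a ring 40 mm across around the spindle. It slides down with about 7 N of friction, does not spring back, and so lets a paddle pushed on it down another 12 mm onto the black flange. (This point does not move with it.)
- seat (a point): On the spindle axis, at the top of the fixed black flange (50 mm across), 6 mm above the deck: where the origin of the paddle is when it is fully home.
- tray: Clear plastic tray, fixed, 190 mm (x) by 320 mm (y), 24 mm high, walls and floor 4 mm thick. Origin: centre of its underside. The paddle stands in its -y half.
- bottle0: One of five small dark bottles with a pale stopper in the tray, 27 mm across and 49 mm tall; origin at the centre of its underside. Leave it standing.
- bottle1: One of five small dark bottles with a pale stopper in the tray, 27 mm across and 49 mm tall; origin at the centre of its underside. Leave it standing.
- bottle2: One of five small dark bottles with a pale stopper in the tray, 27 mm across and 49 mm tall; origin at the centre of its underside. Leave it standing.
- bottle3: One of five small dark bottles with a pale stopper in the tray, 27 mm across and 49 mm tall; origin at the centre of its underside. Leave it standing.
- bottle4: One of five small dark bottles with a pale stopper in the tray, 27 mm across and 49 mm tall; origin at the centre of its underside. Leave it standing.
- jar: Dark jar with a white lid, 72 mm across and 110 mm tall, beyond and between the tray and the base; origin at the centre of its underside. Leave it.

How it is judged:
At the end, for the whole second after the job is handed in: The paddle stands on the spindle, keyed and fully home: its underside within 2.5 mm of the flange top, within 4 mm of the spindle axis, upright within 0.07 rad, at rest and let go (z of hub in the frame of seat between -0.003 and 0.0025 m and horizontal distance between hub and seat below 0.004 m and angle between hub's own z axis and vertical below 0.07 rad and linear speed of hub below 0.02 m/s); the robot touches nothing.
It fails at once if the paddle is forced against the spindle, key, sleeve or base with more than 60 N (contact force between hub and base above 60 N).
It fails at once if a bottle or the jar is moved more than 30 mm or tipped over (distance of any of bottle0, bottle1, bottle2, bottle3, bottle4, jar from where it was at the start of the episode above 0.03 m or angle between any of bottle0, bottle1, bottle2, bottle3, bottle4, jar's own z axis and vertical above 0.5 rad).
It also fails if it takes over 70 s, if anything falls off the work surface, if the arm or the gripper's body presses on something with over 40 N, if the wrist force passes 120 N, or if a joint passes its speed limit or range.

## Working session

There is one attempt and no reset: what is moved stays moved. The work goes in short steps, Python scripts to look and compute and a tool call to move; the robot and the scene stay as the last step left them, time stands still between calls to the robot, and variables do not carry over. Pictures are saved under pics/ and viewed, about 8 in all and at most 12, crops included, and the job is handed in when it is done.

Besides the shell and the picture viewer there is one more tool, called after "Request:" as name(argument=value, ...) on one line, values as JSON. step_arm: Moves the arm, as the interface text tells. Its arguments: {"type":"object","properties":{"moves":{"type":"array","items":{"type":"number","minimum":-1,"maximum":1}},"force":{"type":"number"}},"required":["moves"]}

```bash
mkdir -p pics; cat > h.py <<'E'
import numpy as np, cv2
from rig import manip,get_image,job
from scipy.spatial.transform import Rotation as R
def snap(n,f):
    s=manip.get_state(); d=get_image(n); cv2.imwrite('pics/'+f+'.png',d['frame'])
    if n=='wrist':
        q=s['ee_rot'];T=np.eye(4);T[:3,:3]=R.from_quat([q[1],q[2],q[3],q[0]]).as_matrix();T[:3,3]=s['position']
        d['Twc']=T@d['T_tool_cam']
    else:
        M=np.eye(4);M[:3,:3]=cv2.Rodrigues(np.array(d['rvec'],float))[0];M[:3,3]=np.ravel(d['tvec']);d['Twc']=np.linalg.inv(M)
    np.save('pics/'+f+'.npy',{k:v for k,v in d.items() if k!='frame'},allow_pickle=True)
    return d
def load(f):
    d=np.load('pics/'+f+'.npy',allow_pickle=True).item(); d['frame']=cv2.imread('pics/'+f+'.png'); return d
def KD(d): return np.array([[d['fx'],0,d['cx']],[0,d['fy'],d['cy']],[0,0,1.]]),np.array([d['k1'],0,0,0.])
def ray(d,p):
    K,D=KD(d);u=cv2.undistortPoints(np.array(p,float).reshape(-1,1,2),K,D).reshape(-1,2)
    v=np.c_[u,np.ones(len(u))]@d['Twc'][:3,:3].T
    return d['Twc'][:3,3],v
def onz(d,p,z):
    o,v=ray(d,p); return o+v*((z-o[2])/v[:,2])[:,None]
def proj(d,P):
    K,D=KD(d);M=np.linalg.inv(d['Twc']);return cv2.projectPoints(np.array(P,float).reshape(-1,3),cv2.Rodrigues(M[:3,:3])[0],M[:3,3],K,D)[0].reshape(-1,2)
E
python3 - <<'E'
from h import *
s=manip.get_state();print(s)
for n in('scene','side','wrist'):
    d=snap(n,n+'0');print(n,d['Twc'].round(3).tolist(),d['fx'],d['k1'])
a=[cv2.imread(f'pics/{n}0.png') for n in('scene','side')]
E
```

```text
{'clock': 0.0, 'qpos': array([-1.21007687e-01,  2.76599778e-01,  1.50614603e+00, -5.57728657e-06,
        1.36070977e+00, -1.20966164e-01]), 'qd': array([ 0.00088081, -0.00096434, -0.00011386, -0.00046043,  0.00186996,
       -0.00067584]), 'effort': array([ 6.20495921e-04, -4.16768074e+01, -2.45808578e+01, -1.52056768e-04,
        1.11346930e-02,  1.69860516e-05]), 'position': array([5.74487298e-01, 5.06107935e-05, 2.44431832e-01]), 'ee_rot': array([-7.31641000e-04,  7.07120742e-01,  7.07092207e-01, -5.76482984e-04]), 'contact_force': array([-0.14631617,  0.0966144 , -0.2356783 ]), 'moment': array([-0.01691814, -0.05008851,  0.02258693]), 'width': 0.0854252442342627}
scene [[-0.173, 0.552, -0.816, 1.277], [0.985, 0.085, -0.152, 0.133], [-0.015, -0.829, -0.558, 0.602], [0.0, 0.0, 0.0, 1.0]] 488.3137895351443 0.02062749108486508
side [[0.774, -0.369, 0.515, 0.11], [-0.633, -0.422, 0.649, -0.579], [-0.022, -0.828, -0.56, 0.607], [0.0, 0.0, 0.0, 1.0]] 496.0037809782356 -0.12919957036998028
wrist [[1.0, 0.001, -0.001, 0.576], [0.001, -0.958, -0.288, 0.072], [-0.002, 0.288, -0.958, 0.373], [0.0, 0.0, 0.0, 1.0]] 363.7194505340574 0.022541379626418494
```

View pics/scene0.png

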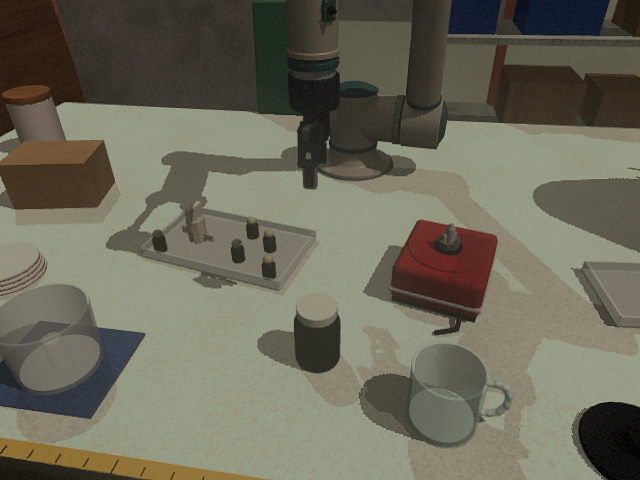

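View pics/side0.png

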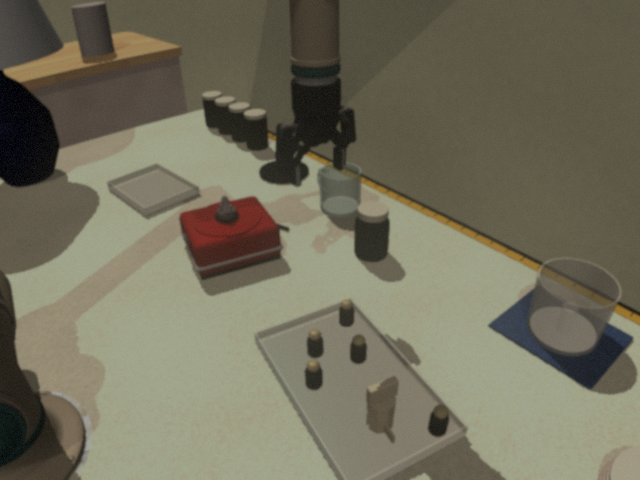

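The scene view shows the paddle at about (197,222) in the tray and the spindle tip at about (451,226). In the side view they are at (381,405) and (226,200).

```bash
python3 - <<'E'
from h import *
a,b=load('scene0'),load('side0')
def tri(p,q):
    o1,v1=ray(a,p);o2,v2=ray(b,q);v1=v1[0];v2=v2[0]
    t=np.linalg.lstsq(np.c_[v1,-v2],o2-o1,rcond=None)[0];x,y=o1+t[0]*v1,o2+t[1]*v2
    return ((x+y)/2).round(4),np.linalg.norm(x-y).round(4)
print('spindle',tri((451,225),(226,200)));print('bar top',tri((198,205),(382,384)))
print('bottles', [onz(a,[p],.053)[0].round(3).tolist() for p in((158,235),(251,220),(269,234),(237,243),(267,260))])
print('jar',tri((317,300),(373,208)))
for f,d,c in(('s',a,(140,160,320,300)),('d',b,(250,290,480,480))):
    x0,y0,x1,y1=c
im1=cv2.resize(a['frame'][185:260,150:250],None,fx=4,fy=4,interpolation=2);im2=cv2.resize(b['frame'][365:440,340:440],None,fx=4,fy=4,interpolation=2)
im3=cv2.resize(a['frame'][210:270,400:500],(400,240));im4=cv2.resize(b['frame'][185:245,180:280],(400,240))
cv2.imwrite('pics/c0.png',np.vstack([np.hstack([im1,im2]),np.hstack([im3,im4])]))
E
```

```text
spindle (array([0.514 , 0.2307, 0.128 ]), np.float64(0.0087))
bar top (array([ 0.4419, -0.2829,  0.0855]), np.float64(0.0107))
bottles [[0.514, -0.34, 0.053], [0.429, -0.168, 0.053], [0.476, -0.116, 0.053], [0.517, -0.171, 0.053], [0.563, -0.098, 0.053]]
jar (array([0.7304, 0.0262, 0.1127]), np.float64(0.0061))
```

View pics/c0.png

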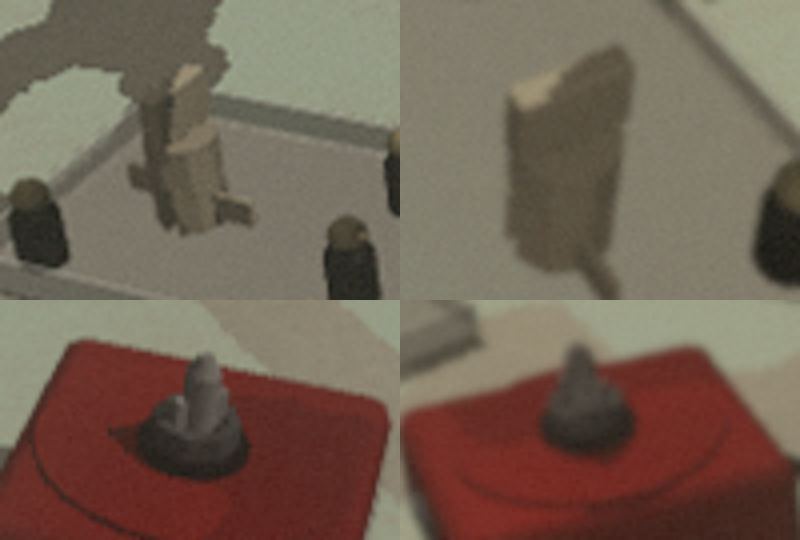

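The crops show the bar edge-on and tilted about the vertical, and the key running roughly across. Next I'll move over the paddle.

Request:
step_arm(moves=[-0.1,-0.05,0,0,-1,-0.2,-0.1,0,0,-1,-0.28,-0.14,0,0,-1,-0.36,-0.18,0,0,-1,-0.44,-0.22,0,0,-1])

```text
clock: 0.65
position: [0.4637, -0.2216, 0.2452]
ee_rot: [-0.0, 0.707, 0.707, -0.0]
contact_force: [1.0, 0.0, 0.1]
width: 0.0856
```

Request:
step_arm(moves=[-0.08,-0.05,0,0,-1,-0.1,-0.05,0,0,-1,-0.1,-0.05,0,0,-1])

```text
clock: 0.95
position: [0.4397, -0.2714, 0.2451]
ee_rot: [0.0, 0.708, 0.706, 0.0]
contact_force: [0.4, 0.1, -0.4]
width: 0.0855
```

```bash
python3 - <<'E'
from h import *
s=manip.get_state();print(s['clock'],s['position'],s['ee_rot'])
snap('wrist','w1')
E
```

```text
0.95 [ 0.43971183 -0.27143305  0.24508109] [1.48402879e-05 7.08319673e-01 7.05891774e-01 2.11658248e-04]
```

View pics/w1.png

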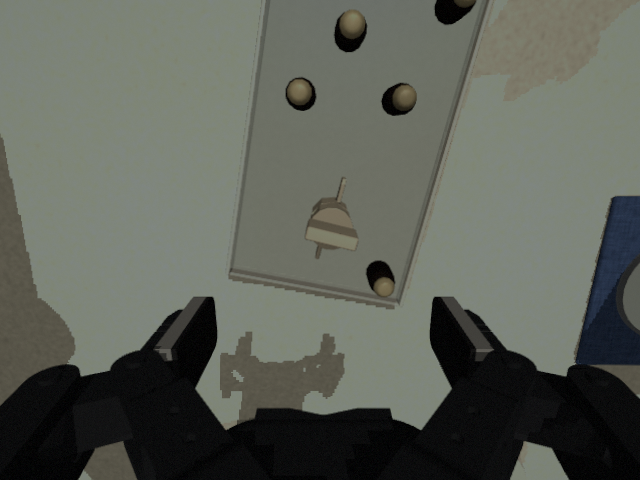

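The wrist view shows the bar's top face at about (306–358, 222–250), with the nearest bottle at (383,287). I'll measure the top face from these pixels.

```bash
python3 - <<'E'
from h import *
d=load('w1');f=d['frame'];g=cv2.GaussianBlur(f,(3,3),0)
x0,y0=290,205;c=g[y0:262,x0:372].astype(int);sat=c[:,:,2]-c[:,:,0]; 
v=c.max(2);print(sat[::4,::4]);print(v[::4,::4])
cv2.imwrite('pics/bar.png',cv2.resize(f[160:300,270:410],None,fx=4,fy=4,interpolation=cv2.INTER_CUBIC))
print([onz(d,[p],.053)[0].round(3).tolist() for p in((300,92),(404,97),(352,24),(383,287))])
E
```

```text
[[ 9  9  9  8  9  9 13 16 21 21 21 21 20 21 12  9  9  9  9  9  8]
 [ 8  9  9  8  9 10 17 16 22 26 26 25 23 19 19  9  9  9  9  9  9]
 [ 8  9 10  9 10 10 17 26 27 28 27 27 27 28 21 10  8  9  9  9  9]
 [ 9  9  9 10  9 13 26 27 27 27 27 27 28 27 28 13  9  9  9  9  9]
 [ 9  9  8  9  9 20 21 22 23 26 27 27 28 27 27 24  9  9  9  9  9]
 [ 9  9  9  9 11 22 20 21 21 21 21 21 24 26 27 27  9  9  9  9  9]
 [ 8  9  8  9 16 22 22 23 23 22 21 21 22 21 21 22 15  9  9  9  9]
 [ 9  8  9  9 21 22 21 21 21 21 21 23 24 22 21 22 22  9  9  9  9]
 [ 9  9  8  9 25 23 22 23 22 22 21 21 20 20 21 23 24 13  9  9  8]
 [ 9 10  9 10  8 11 18 24 23 23 22 22 22 21 20 19 20 15  9  9  9]
 [ 9  9  9  9  9  9  9 18 20 20 21 23 23 23 22 21 22  9  9  8  9]
 [ 9  9  9  9  9  9  9 19 10 13 15 14 10 10 14 21 22  9  9  8  8]
 [ 9  9  9  8  9  8  8 19  9  9  9  9  9  9  9  9 10  9 10  9  9]
 [ 9  8  9  8  8  9  9 16  9  9  9  9  9  8  9  9  9  9  9  9 10]
 [ 9  9  9  9  9  9  9  9  9  9  9  8  9  9  9  8  9  9  9  9  9]]
[[112 112 112 111 112 112  88  66  86  85  84  84  83  85 101 112 112 112
  112 112 112]
 [112 112 112 111 11
[... 623 characters left out ...]
7 127 126 127 127 127 127 128 128 128 126 119 106 103
  112 112 111]
 [112 113 112 112 110 105  99 111 123 126 126 127 127 127 127 128 128 107
  112 113 112]
 [112 112 111 111 112 112 112  82  82  83  91 109 123 126 126 126 126 108
  112 112 112]
 [112 111 112 112 112 112 111  78 100  96  94  94 104 109 105 112 114 112
  112 112 112]
 [112 112 112 112 111 112 107  82 110 112 112 111 112 112 111 112 112 112
  112 112 112]
 [112 111 112 112 113 112 103  85 112 111 111 112 112 112 112 112 113 112
  111 112 112]
 [112 111 111 111 111 112 112 112 112 113 112 112 111 112 112 112 112 111
  112 112 109]]
[[0.422, -0.174, 0.053], [0.508, -0.178, 0.053], [0.464, -0.125, 0.053], [0.498, -0.349, 0.053]]
```

View pics/bar.png

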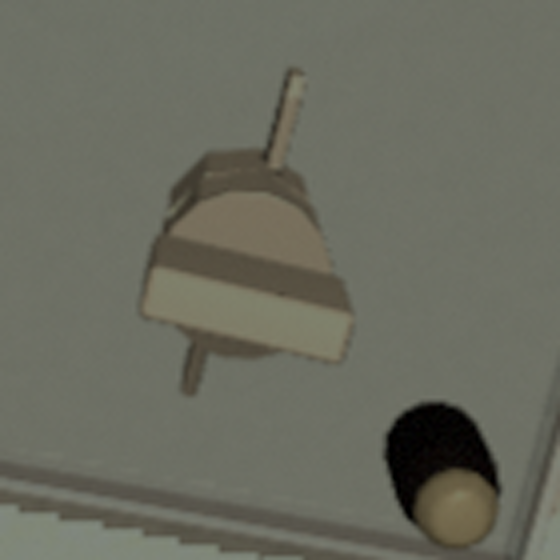

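The crop shows the bar's top face as a bright quad, roughly (306,226)–(357,250) in the full picture.

```bash
cat >> h.py <<'E'
def bar(d,box,z,vmin):
    x0,y0,x1,y1=box;g=cv2.GaussianBlur(d['frame'],(3,3),0)[y0:y1,x0:x1].max(2)
    n,l,st,_=cv2.connectedComponentsWithStats((g>vmin).astype(np.uint8));k=1+st[1:,4].argmax()
    ys,xs=np.nonzero(l==k);P=onz(d,np.c_[xs+x0,ys+y0],z)
    (c,wh,a)=cv2.minAreaRect((P[:,:2]*1000).astype(np.float32));X=P[:,:2]-P[:,:2].mean(0)
    u=np.linalg.svd(X,full_matrices=False)[2][0]
    return dict(rectc=np.array(c)/1000,mean=P[:,:2].mean(0),wh=wh,rect=a,dir=np.arctan2(u[1],u[0])%np.pi,n=len(xs))
E
python3 - <<'E'
from h import *
d=load('w1');print(bar(d,(295,215,370,260),.088,121))
print(proj(d,[[.44,-.27,.088]]))
E
```

```text
{'rectc': array([ 0.44750589, -0.28874976]), 'mean': array([ 0.44743249, -0.2887113 ]), 'wh': (9.114021301269531, 40.57197952270508), 'rect': 75.70269012451172, 'dir': np.float64(2.89123145642305), 'n': 522}
[[322.21212029 215.97098005]]
```

Request:
step_arm(moves=[-0.037,0.015,0.08,-0.047,0,-0.037,0.015,0.08,-0.094,0,-0.037,0.015,0.08,-0.141,0,-0.037,0.015,0.08,-0.188,0,-0.037,0.015,0.08,-0.235,0])

```text
clock: 1.5
position: [0.4486, -0.2863, 0.205]
ee_rot: [-0.0, 0.4, 0.916, 0.001]
contact_force: [-0.3, -0.5, 0.2]
width: 0.0422
```

Request:
step_arm(moves=[0,0,0,-0.047,0,0,0,0,-0.094,0,0,0,0,-0.141,0,0,0,0,-0.185,0,0,0,0,-0.185,0])

```text
clock: 2.0
position: [0.4485, -0.2865, 0.2052]
ee_rot: [0.0, 0.124, 0.992, 0.001]
contact_force: [0.8, -0.5, 0.2]
width: 0.0429
```

```bash
python3 - <<'E'
from h import *
s=manip.get_state();print(s['position'],s['qpos'])
d=snap('wrist','w2');m=R.from_quat(np.roll(s['ee_rot'],-1)).as_matrix();print(m.round(3),np.arctan2(m[1,1],m[0,1]))
print(proj(d,[[.4475,-.2887,.088],[.4475+.022*np.cos(-.25),-.2887+.022*np.sin(-.25),.088]]))
E
```

```text
[ 0.4485288  -0.28650032  0.20521151] [-6.99808127e-01  2.38395562e-01  1.66077553e+00  9.68625965e-04
  1.24294796e+00 -2.02197490e+00]
[[-0.969  0.246  0.   ]
 [ 0.246  0.969  0.001]
 [ 0.     0.001 -1.   ]] 1.3218545842786031
[[320.67543872 231.01437826]
 [320.67027149 260.30844646]]
```

View pics/w2.png

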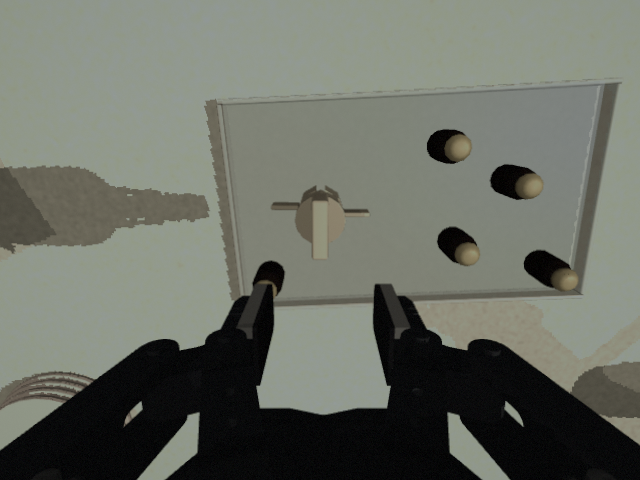

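The bar is now vertical in the picture and centred at about (320,227), between the jaws. I'll re-measure before descending.

```bash
python3 - <<'E'
from h import *
d=load('w2');
for v in(112,118,122,126):
  b=bar(d,(300,185,345,268),.088,v);print(v,b['rectc'],b['mean'],b['wh'],b['dir']-np.pi,b['n'])
E
```

```text
112 [ 0.44515579 -0.28715771] [ 0.45030803 -0.28578869] (31.893630981445312, 59.65789031982422) -0.43291534227351924 2715
118 [ 0.44948331 -0.28825473] [ 0.45286441 -0.2868704 ] (31.893630981445312, 50.729095458984375) -0.41254220582525347 2433
122 [ 0.44948334 -0.28825473] [ 0.45292836 -0.28687891] (31.893630981445312, 50.72908020019531) -0.4117854138133086 2422
126 [ 0.44982004 -0.28834009] [ 0.45301951 -0.28678171] (31.893630981445312, 50.03437805175781) -0.41083586357256685 2362
```

```bash
python3 - <<'E'
from h import *
d=load('w2');print(d['frame'].max(2)[190:264:6,298:344:3])
for v in(138,142,146,150,154):
  b=bar(d,(300,185,345,268),.088,v);print(v,b['rectc'],b['mean'],b['wh'],b['dir']-np.pi,b['n'])
E
```

```text
[[129 130 129  90  68  69  92  88  98 125  79  79 114 131 131 130]
 [130 124  67  67  67  67  65  66  65  69  78  76  77  79 130 130]
 [ 94  80 100  97  95 132 143 144 144 145 130 138 140 117 113 131]
 [ 88  98  98  97  93 135 147 145 146 147 138 139 139 139 141  98]
 [ 98  98  97  97  97 135 146 146 147 147 135 139 140 139 140 140]
 [ 97  97  97  97  98 135 146 145 146 147 134 138 140 139 139 140]
 [ 97  96  99  97  97 134 146 145 147 147 130 139 139 139 139 139]
 [116  98  96  98  96 134 147 145 147 147 130 138 138 138 139 130]
 [130 130 106  97  97 134 146 147 147 147 129 138 139 130 130 130]
 [130 131 130 130 130 133 146 145 147 147 122 130 130 130 130 131]
 [130 130 130 130 129 133 146 146 148 147 121 130 131 130 130 130]
 [130 130 131 130 131 133 145 146 147 147 120 129 131 131 130 129]
 [130 129 130 130 129 130 130 129 131 131 130 128 130 130 131 129]]
138 [ 0.44801294 -0.28287094] [ 0.44443056 -0.2851527 ] (20.931930541992188, 42.45927429199219) -0.456384304283056 1043
142 [ 0.44707538 -0.28914856] [ 0.44662754 -0.28891084] (8.569016456604004, 39.54500198364258) -0.24536234902316734 704
146 [ 0.44748511 -0.287409  ] [ 0.44864687 -0.28731435] (3.5884013175964355, 38.064029693603516) -0.2731224297167425 194Traceback (most recent call last):
  File "<stdin>", line 4, in <module>
  File "h.py", line 26, in bar
    n,l,st,_=cv2.connectedComponentsWithStats((g>vmin).astype(np.uint8));k=1+st[1:,4].argmax()
                                                                             ~~~~~~~~~~~~~~~^^
ValueError: attempt to get argmax of an empty sequence
```

Request:
step_arm(moves=[0.002,-0.006,0.08,0,0,0.002,-0.006,0.15,0,0,0.002,-0.006,0.2,0,0,0.002,-0.006,0.24,0,0,0.002,-0.006,0.258,0,0])

```text
clock: 2.55
position: [0.4453, -0.2895, 0.0744]
ee_rot: [-0.001, 0.126, 0.992, 0.001]
contact_force: [0.3, -0.0, 0.1]
width: 0.0427
```

Request:
step_arm(moves=[0,0,0,0,0,0,0,0,0,1,0,0,0,0,1,0,0,0,0,1,0,0,0,0,1], force=60)

```text
clock: 3.05
position: [0.4464, -0.2915, 0.0773]
ee_rot: [0.001, 0.126, 0.992, -0.0]
contact_force: [0.7, 0.5, 2.4]
width: 0.0107
```

Request:
step_arm(moves=[0,0,0,0,1,0,0,0,0,1])

```text
clock: 3.25
position: [0.4464, -0.2915, 0.0773]
ee_rot: [0.001, 0.125, 0.992, -0.0]
contact_force: [0.1, 0.3, 5.3]
width: 0.0108
```

Request:
step_arm(moves=[0,0,-0.02,0,1,0,0,-0.08,0,1,0,0,-0.17,0,1,0,0,-0.26,0,1,0,0,-0.34,0,1], force=80)

```text
clock: 3.75
position: [0.4453, -0.291, 0.2484]
ee_rot: [-0.0, 0.125, 0.992, -0.0]
contact_force: [1.1, -1.4, -2.1]
width: 0.0105
```

Request:
step_arm(moves=[0,0,-0.05,0,1,0,0,-0.05,0,1,0,0,-0.05,0,1])

```text
clock: 4.05
position: [0.4452, -0.2908, 0.2707]
ee_rot: [-0.0, 0.125, 0.992, 0.0]
contact_force: [0.1, 0.6, -3.3]
width: 0.0105
```

```bash
python3 - <<'E'
from h import *
s=manip.get_state();print(s['position'],s['contact_force'],s['moment'],s['qpos'])
d=snap('wrist','w3');a=snap('scene','s3');b=snap('side','d3')
im=np.hstack([cv2.resize(a['frame'][60:260,140:340],(400,400)),cv2.resize(b['frame'][150:400,320:570],(400,400))])
cv2.imwrite('pics/held.png',im)
E
```

```text
[ 0.44519864 -0.29079497  0.27070306] [ 0.09972402  0.56226191 -3.26689704] [-0.0201174   0.0050766  -0.06106865] [-7.09419530e-01  1.97410498e-01  1.54906018e+00 -1.11056603e-04
  1.39613231e+00 -2.02875565e+00]
```

View pics/held.png

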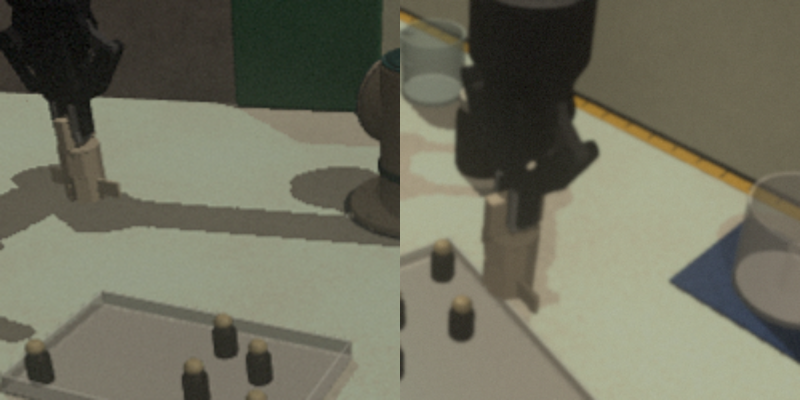

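The paddle is held upright and the bottles are untouched. I'll carry it towards the base and turn back so the camera sees the spindle.

Request:
step_arm(moves=[0.008,0.09,0,0,1,0.017,0.18,0,0,1,0.026,0.28,0,0,1,0.035,0.38,0,0,1,0.043,0.48,0,0,1])

```text
clock: 4.7
position: [0.4837, -0.052, 0.2696]
ee_rot: [-0.002, 0.126, 0.992, 0.0]
contact_force: [0.8, -0.3, -2.4]
width: 0.0104
```

Request:
step_arm(moves=[0.008,0.1,0,0.045,1,0.017,0.2,0,0.09,1,0.026,0.29,0,0.135,1,0.035,0.36,0,0.18,1,0.035,0.388,0,0.225,1])

```text
clock: 5.2
position: [0.515, 0.142, 0.2694]
ee_rot: [-0.002, 0.449, 0.893, -0.0]
contact_force: [-0.1, -0.3, -3.0]
width: 0.0104
```

Request:
step_arm(moves=[0,0,0,0.045,1,0,0,0,0.09,1,0,0,0,0.135,1,0,0,0,0.18,1,0,0,0,0.195,1])

```text
clock: 5.7
position: [0.515, 0.1383, 0.2692]
ee_rot: [-0.001, 0.698, 0.716, -0.002]
contact_force: [-0.3, -0.6, -1.7]
width: 0.0107
```

```bash
python3 - <<'E'
from h import *
s=manip.get_state();print(s['position'],s['ee_rot'],s['contact_force'],s['moment'],s['qpos'])
d=snap('wrist','w4')
E
```

```text
[0.51500824 0.13827146 0.26924607] [-0.00120515  0.6978136   0.71627661 -0.00159588] [-0.25454513 -0.61768272 -1.73813676] [ 0.0277221   0.00347689 -0.0033056 ] [ 1.31834556e-01  2.02017079e-01  1.54664251e+00 -8.04840709e-05
  1.39693189e+00  1.05737215e-01]
```

View pics/w4.png

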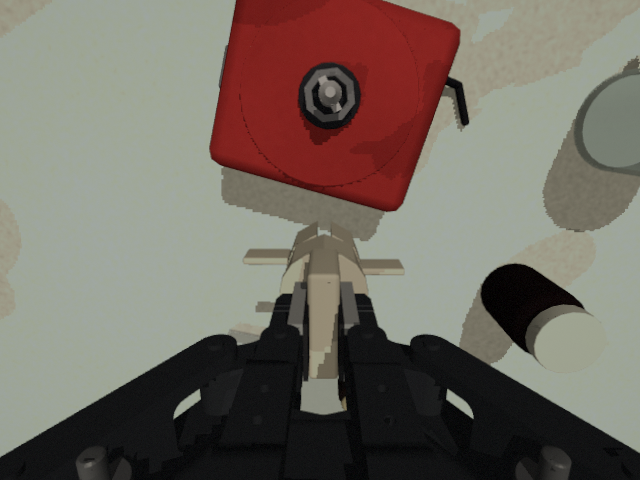

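The spindle is at about (330,93), and the held paddle hangs at about (323,260). A crop should give the spindle tip, the key direction and the paddle itself.

```bash
python3 - <<'E'
from h import *
d=load('w4');f=d['frame']
a=cv2.resize(f[55:135,290:370],(560,560),interpolation=cv2.INTER_CUBIC);a=cv2.convertScaleAbs(a,alpha=1.5)
cv2.imwrite('pics/sp.png',a)
E
```

```text
(no output)
```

View pics/sp.png

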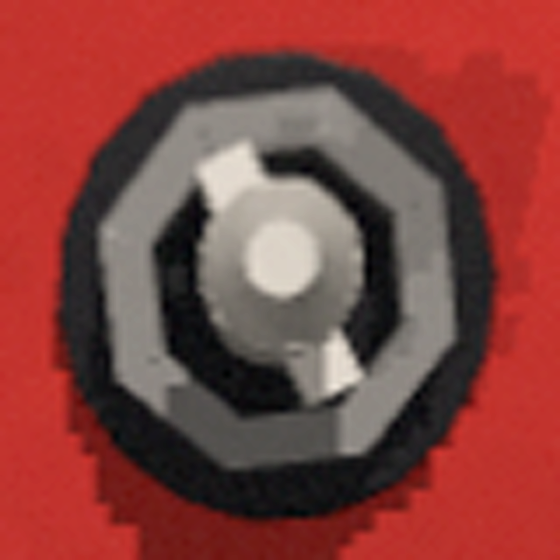

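The crop gives the tip at about (330.4,91.9). The key's ends are at crop (221,154) and (342,388), i.e. full-picture (321.6,77.0) and (338.9,110.4).

```bash
python3 - <<'E'
from h import *
d=load('w4')
f=lambda x,y:(290+x/7,55+y/7)
tip=onz(d,[f(283,258)],.135)[0];fl=onz(d,[f(278,286)],.091)[0]
k=onz(d,[f(221,154),f(342,388)],.115);print('tip',tip,'flange',fl,'key',k,k.mean(0))
v=k[1]-k[0];ka=np.arctan2(v[1],v[0])%np.pi
m=d['Twc']@np.linalg.inv(d['T_tool_cam']);phi=np.arctan2(m[1,1],m[0,1]);b=(phi+np.pi/2)
print('key ang',ka,'bar',b,'len',np.linalg.norm(v),'turn needed (world ccw)',ka-b, m.round(4))
# paddle blade ends / tube at z
print('proj axis under',proj(d,[m[:3,3]+[0,0,-.07],m[:3,3]+[0,0,.012]]))
E
```

```text
tip [0.51780151 0.23123207 0.135     ] flange [0.51789528 0.23175746 0.091     ] key [[0.51139128 0.24250142 0.115     ]
 [0.52466432 0.22030675 0.115     ]] [0.5180278  0.23140409 0.115     ]
key ang 2.1097648615919864 bar 1.5969067549476357 len 0.02586071705765833 turn needed (world ccw) 0.5128581066443507 [[-2.610e-02  9.997e-01 -4.000e-03  5.150e-01]
 [ 9.997e-01  2.610e-02 -6.000e-04  1.383e-01]
 [-5.000e-04 -4.000e-03 -1.000e+00  2.692e-01]
 [ 0.000e+00  0.000e+00  0.000e+00  1.000e+00]]
proj axis under [[321.99959757 254.43250277]
 [320.45448676 331.88985131]]
```

The tip, flange and key centre all agree: the spindle axis is at (0.518, 0.2315) and the key is at 2.11 rad. The bar needs about 0.51 rad counter-clockwise.

Request:
step_arm(moves=[0.08,0.009,0,-0.04,1,0.15,0.009,0,-0.08,1,0.186,0.009,0,-0.12,1,0.186,0.009,0,-0.163,1,0.186,0.009,0,-0.163,1])

```text
clock: 6.25
position: [0.5169, 0.2318, 0.2696]
ee_rot: [-0.001, 0.491, 0.871, -0.001]
contact_force: [0.3, 0.5, -1.9]
width: 0.0107
```

```bash
cat > st.py <<'E'
from h import *
s=manip.get_state();m=R.from_quat(np.roll(s['ee_rot'],-1)).as_matrix();phi=np.arctan2(m[1,1],m[0,1])
e=np.array([.518,.2315])-s['position'][:2]
print(s['clock'],s['position'].round(4),'bar',(phi+np.pi/2).round(4),'F',s['contact_force'].round(1),'M',s['moment'].round(3),'w',s['width'].round(4),'err tool xy',(m[:2,:2].T@e).round(4),'tilt',m[:2,2].round(4))
E
python3 st.py; python3 - <<'E'
from h import *
a=snap('scene','s5');b=snap('side','d5')
cv2.imwrite('pics/over.png',np.hstack([cv2.resize(a['frame'][130:280,380:530],(400,400),interpolation=2),cv2.resize(b['frame'][110:260,150:300],(400,400),interpolation=2)]))
E
```

```text
Traceback (most recent call last):
  File "st.py", line 4, in <module>
    print(s['clock'],s['position'].round(4),'bar',(phi+np.pi/2).round(4),'F',s['contact_force'].round(1),'M',s['moment'].round(3),'w',s['width'].round(4),'err tool xy',(m[:2,:2].T@e).round(4),'tilt',m[:2,2].round(4))
                                                                                                                                      ^^^^^^^^^^^^^^^^
AttributeError: 'float' object has no attribute 'round'
```

View pics/over.png

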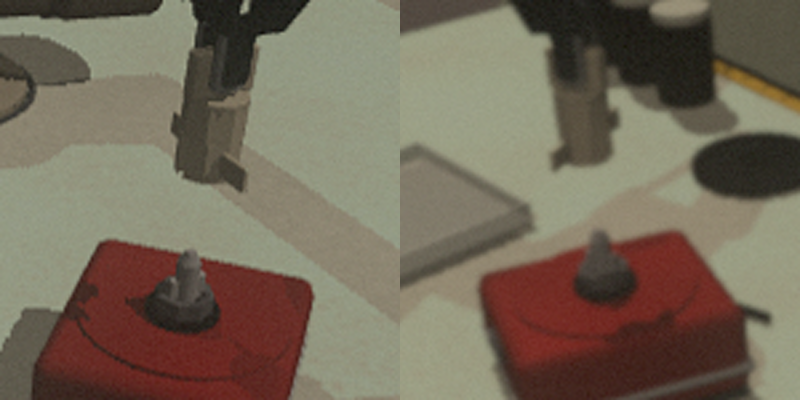

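The paddle hangs above the spindle in both views. I'll check how its axis lies by projecting where the underside should be.

```bash
sed -i "s/s\['width'\].round(4)/round(s['width'],4)/" st.py; python3 st.py; python3 - <<'E'
from h import *
P=manip.get_state()['position']
for n,x0,y0 in(('s5',380,130),('d5',150,110)):
    d=load(n);sc=400/150
    # predicted axis pts in crop coordinates: z at bar top, tube top, underside; spindle tip
    print(n,((proj(d,[[.518,.2315,P[2]+.013],[.518,.2315,P[2]-.019],[.518,.2315,P[2]-.073],[.518,.2315,.135]])-[x0,y0])*sc).round(1).tolist())
    f=cv2.GaussianBlur(d['frame'],(3,3),0).astype(int);
    for z in(-.03,-.04,-.05,-.06,-.068):
        c=proj(d,[[.518,.2315,P[2]+z]])[0];r=int(round(c[1]));row=f[r,int(c[0])-25:int(c[0])+26]
        g=row[:,2]-row[:,0];ix=np.nonzero(g>13)[0]
        print(z,(c-[x0,y0])*sc,(row[::2,1]).tolist(),g[::2].tolist())
E
```

```text
6.35 [0.5172 0.2311 0.2702] bar 2.11 F [-0.4 -0.2 -1.4] M [-0.045  0.031 -0.024] w 0.0104 err tool xy [-0.0001  0.0009] tilt [-0.0021 -0.0009]
s5 [[222.1, 43.8], [214.0, 92.6], [201.3, 170.1], [187.8, 252.6]]
-0.03 [211.34466979 108.84062669] [131, 131, 130, 130, 132, 126, 126, 79, 61, 65, 64, 64, 70, 75, 76, 82, 84, 91, 93, 104, 145, 148, 149, 151, 151, 150] [26, 26, 26, 25, 26, 26, 28, 18, 15, 16, 15, 15, 17, 18, 20, 20, 21, 25, 25, 25, 20, 20, 20, 17, 18, 18]
-0.04 [208.94645129 123.41241768] [130, 129, 131, 132, 132, 122, 65, 60, 62, 65, 65, 65, 70, 83, 83, 83, 83, 87, 97, 102, 142, 149, 148, 147, 149, 149] [26, 27, 26, 27, 27, 24, 16, 14, 15, 16, 15, 15, 18, 21, 22, 22, 22, 25, 26, 26, 21, 20, 20, 20, 20, 19]
-0.05 [206.58328916 137.78210798] [130, 133, 131, 130, 131, 132, 133, 98, 68, 67, 66, 65, 69, 82, 82, 84, 83, 89, 98, 107, 148, 148, 149, 149, 150, 149] [28, 28, 28, 27, 27, 27, 27, 20, 17, 17, 16, 16, 16, 22, 22, 22, 22, 24, 26, 25, 20, 20, 19, 19, 20, 20]
-0.06 [204.25438845 151.95408811] [153, 152, 152, 151, 151, 145, 135, 109, 67, 69, 68, 68, 67, 72, 85, 84, 86, 97, 98,
[... 1064 characters left out ...]
, 81, 81, 82, 75, 72, 70, 68, 65, 92, 141, 154, 155, 154, 156, 155, 156] [20, 22, 22, 21, 23, 22, 23, 22, 22, 24, 25, 26, 24, 23, 20, 21, 21, 18, 19, 22, 25, 24, 23, 23, 23, 23]
-0.06 [189.22589613 135.14506266] [158, 158, 158, 157, 157, 157, 154, 124, 86, 77, 82, 81, 81, 77, 74, 74, 80, 119, 151, 155, 154, 154, 153, 154, 155, 155] [22, 22, 23, 24, 24, 23, 24, 24, 23, 23, 24, 25, 24, 22, 22, 22, 22, 23, 25, 24, 25, 26, 25, 25, 25, 24]
-0.068 [190.56561606 145.12401151] [156, 156, 156, 154, 155, 154, 140, 106, 75, 76, 80, 81, 80, 75, 75, 75, 87, 133, 155, 155, 155, 154, 153, 154, 155, 155] [24, 25, 24, 26, 26, 26, 28, 26, 20, 22, 25, 25, 23, 23, 22, 22, 22, 25, 24, 24, 24, 24, 25, 25, 24, 24]
```

Request:
step_arm(moves=[0,0.002,0.04,0,1,0,0.002,0.08,0,1,0,0.002,0.11,0,1,0,0.002,0.12,0,1,0,0.002,0.13,0,1])

```text
clock: 6.85
position: [0.5186, 0.2315, 0.206]
ee_rot: [-0.0, 0.493, 0.87, -0.0]
contact_force: [0.8, -0.1, -1.7]
width: 0.0103
```

```bash
python3 st.py
```

```text
6.85 [0.5186 0.2315 0.206 ] bar 2.1106 F [ 0.8 -0.1 -1.7] M [-0.012  0.004  0.025] w 0.0103 err tool xy [ 0.0003 -0.0005] tilt [-0.0002 -0.0002]
```

Request:
step_arm(moves=[0,0,0.006,0,1,0,0,0.012,0,1,0,0,0.018,0,1,0,0,0.024,0,1,0,0,0.03,0,1])

```text
clock: 7.35
position: [0.518, 0.2319, 0.1911]
ee_rot: [-0.0, 0.492, 0.87, -0.0]
contact_force: [-2.6, -0.1, -1.4]
width: 0.0107
```

```bash
python3 st.py
```

```text
7.35 [0.518  0.2319 0.1911] bar 2.1124 F [-2.6 -0.1 -1.4] M [-0.136  0.402  0.057] w 0.0107 err tool xy [-0.0003 -0.0002] tilt [-0.0007 -0.0002]
```

Request:
step_arm(moves=[0,0,0.004,0,1,0,0,0.008,0,1,0,0,0.012,0,1,0,0,0.014,0,1])

```text
clock: 7.75
position: [0.518, 0.2315, 0.1839]
ee_rot: [-0.0, 0.492, 0.87, -0.001]
contact_force: [-1.9, -2.0, -0.7]
width: 0.0102
```

```bash
python3 st.py
```

```text
7.75 [0.518  0.2315 0.1839] bar 2.1124 F [-1.9 -2.  -0.7] M [-0.364  0.694 -0.033] w 0.0102 err tool xy [-0. -0.] tilt [-0.0012 -0.001 ]
```

Request:
step_arm(moves=[0,0,0.004,0,1,0,0,0.008,0,1,0,0,0.012,0,1,0,0,0.014,0,1])

```text
clock: 8.15
position: [0.518, 0.2316, 0.177]
ee_rot: [-0.0, 0.492, 0.87, -0.001]
contact_force: [-4.0, -2.2, 0.3]
width: 0.0105
```

```bash
python3 st.py
```

```text
8.15 [0.518  0.2316 0.177 ] bar 2.1123 F [-4.  -2.2  0.3] M [-0.588  0.985 -0.037] w 0.0105 err tool xy [-0.0001 -0.    ] tilt [-0.0012 -0.0007]
```

It has dropped past the key top with no vertical load, so the keyways are engaged. I'll relieve the side load, then push down slowly.

Request:
step_arm(moves=[0,-0.002,0,0,1,0,-0.004,0,0,1,0,-0.004,0,0,1])

```text
clock: 8.45
position: [0.5175, 0.2313, 0.1774]
ee_rot: [0.001, 0.492, 0.87, 0.001]
contact_force: [-1.8, -1.4, -2.7]
width: 0.0101
```

```bash
python3 st.py
```

```text
8.45 [0.5175 0.2313 0.1774] bar 2.1122 F [-1.8 -1.4 -2.7] M [-0.173  0.355 -0.029] w 0.0101 err tool xy [-0.0001  0.0005] tilt [0.0019 0.001 ]
```

Request:
step_arm(moves=[0,0,0.004,0,1,0,0,0.008,0,1,0,0,0.012,0,1,0,0,0.014,0,1])

```text
clock: 8.85
position: [0.5176, 0.2313, 0.1717]
ee_rot: [0.001, 0.492, 0.87, 0.001]
contact_force: [-2.9, -1.1, 6.1]
width: 0.0107
```

```bash
python3 st.py
```

```text
8.85 [0.5176 0.2313 0.1717] bar 2.1124 F [-2.9 -1.1  6.1] M [-0.306  0.719 -0.058] w 0.0107 err tool xy [-0.      0.0004] tilt [0.0028 0.001 ]
```

Request:
step_arm(moves=[0,0,0.004,0,1,0,0,0.008,0,1,0,0,0.01,0,1])

```text
clock: 9.15
position: [0.5176, 0.2314, 0.1669]
ee_rot: [0.001, 0.492, 0.87, 0.001]
contact_force: [-3.6, -1.5, 5.8]
width: 0.0103
```

Request:
step_arm(moves=[0,0,0.003,0,1,0,0,0.006,0,1,0,0,0.006,0,1])

```text
clock: 9.45
position: [0.5177, 0.2314, 0.1643]
ee_rot: [0.001, 0.492, 0.871, 0.001]
contact_force: [-2.7, -0.8, 7.5]
width: 0.0105
```

Request:
step_arm(moves=[0,0,0.003,0,1,0,0,0.006,0,1,0,0,0.006,0,1])

```text
clock: 9.75
position: [0.5178, 0.2315, 0.1642]
ee_rot: [0.002, 0.492, 0.871, 0.002]
contact_force: [-6.7, -1.7, 22.3]
width: 0.0104
```

It stopped at z = 0.1642 with 22 N, which is the height predicted for home. I'll ease off, open the gripper and rise.

Request:
step_arm(moves=[0,0,-0.008,0,1,0,0,-0.008,0,0.3,0,0,-0.008,0,0.1,0,0,-0.008,0,0.1,0,0,-0.008,0,0.1])

```text
clock: 10.25
position: [0.5171, 0.231, 0.163]
ee_rot: [0.0, 0.492, 0.87, 0.0]
contact_force: [-0.0, 0.2, 0.5]
width: 0.0384
```

```bash
python3 st.py
```

```text
10.25 [0.5171 0.231  0.163 ] bar 2.1123 F [-0.   0.2  0.5] M [ 0.037 -0.006 -0.002] w 0.0384 err tool xy [-0.0001  0.001 ] tilt [0.0002 0.0001]
```

Request:
step_arm(moves=[0,0,-0.02,0,0.1,0,0,-0.06,0,0.1,0,0,-0.14,0,0.1,-0.06,0,-0.22,0,0.1,-0.12,0,-0.27,0,0.1])

```text
clock: 10.75
position: [0.5488, 0.1798, 0.3025]
ee_rot: [0.002, 0.491, 0.871, 0.002]
contact_force: [0.9, -0.5, -0.7]
width: 0.0384
```

Request:
step_arm(moves=[-0.05,0,0,0,0.1,-0.05,0,0,0,0.1,-0.05,0,0,0,0.1])

```text
clock: 11.05
position: [0.5604, 0.158, 0.2984]
ee_rot: [-0.0, 0.493, 0.87, 0.0]
contact_force: [-0.7, -0.2, -0.7]
width: 0.0388
```

```bash
python3 st.py; python3 - <<'E'
from h import *
d=snap('wrist','w6');a=snap('scene','s6');b=snap('side','d6')
print('pred bar top', *[proj(x,[[.518,.2315,.175]]).round(1) for x in(d,a,b)])
cv2.imwrite('pics/end.png',np.hstack([cv2.resize(d['frame'][:300,170:470],(400,400)),np.vstack([cv2.resize(x,(400,300),interpolation=2) for x in (a['frame'][175:325,370:570],b['frame'][130:280,130:330])])[100:500]]))
E
```

```text
11.05 [0.5604 0.158  0.2984] bar 2.1112 F [-0.7 -0.2 -0.7] M [ 0.034  0.019 -0.023] w 0.0388 err tool xy [0.0849 0.0014] tilt [-0.0005  0.0007]
pred bar top [[325.1 103.5]] [[453.6 205.1]] [[223.1 176.9]]
```

View pics/end.png

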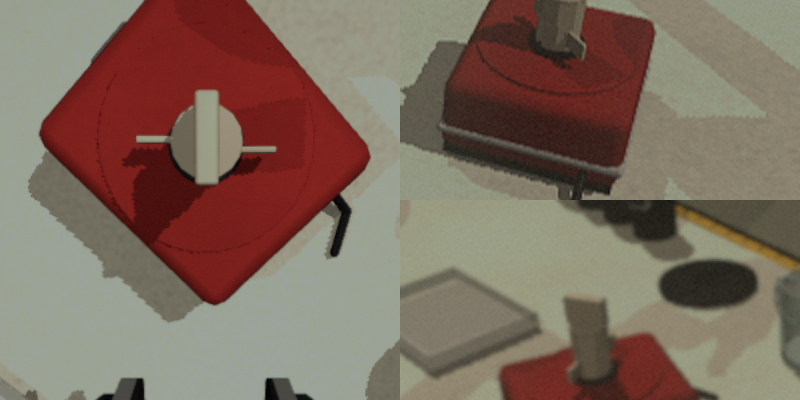

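The paddle is standing on the spindle. Its bar-top centre is at (324.5,102.8), and the home pose predicts (325.1,103.5).

```bash
python3 -c "
from rig import job
print(job.sign_off())"
```

```text
the job is handed in; nothing more can be done
None
```

The paddle is on the spindle, keyed, pushed fully home and let go, and the job is handed in; it took about 11 s of the 70 s. No verdict was reported.

- **Pick up:** I lifted the paddle out of the tray by its grip bar.
- **Keying:** I turned the paddle to the key direction measured with the wrist camera, 2.11 rad. The keyways then slid over the key first time with no vertical load, so I did not need to turn it to search.
- **Pushing home:** I pushed it down the seal sleeve in small steps. It stopped at a gripper height of 0.1642 m, against 0.164 m predicted for fully home. The wrist sensor showed up to 22 N.
- **Side load:** It reached about 4.5 N while keying, which I eased with a 2 mm sideways shift. It was about 7 N during the final press.

**Last checks:** after opening the gripper and backing off, the tool force was near zero. In the last pictures the paddle stands upright on the spindle, and the centre of its bar top is within about 1 pixel of where the home pose should put it. I saw the bottles standing just after the lift and kept clear of them and the jar, but did not look at them again at the end. No check failed. The first rough positions from the two fixed cameras disagreed by about 1 cm, so I relied on the wrist camera for everything after that.

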